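# Switch on the bench's dust extraction

## Task

Get the dust extraction ready for sanding. First slide the dust gate's upright grip along its slot towards the brass stop until the slide comes up solid against the sprung buffer of the stop (the buffer pressed right in) and leave it there; push firmly but do not ram it. Then slide the round knob of the air regulator until it is level with the steel pointer clipped behind it, let go of everything, and leave the cork block, the tin, the glue bottle and the mug where they are.

Things in the scene. Friction and masses are not known exactly. Their poses are not given: they have to be found in the camera images.
- gate_box: Dust gate: grey flat housing 150 mm (x) by 360 mm (y) by 60 mm high, fixed to the bench, with a white flat duct to its rear (+x). Origin: centre of its underside; x to the rear, y along the slot towards the stop, z up. The slot runs along y at x = -30 mm on the flat top (z = 60 mm)
- bar_mid (a point): Middle of the axis of the round steel guard bar above the dust gate: 36 mm in diameter, 370 mm long, along y of gate_box, at x = -22 mm, z = 184 mm there, on flat posts 8 mm thick at y = -174 and +174 mm. It bars the way of a gripper pointing straight down at the grip: come from the front (-x) with the tool leaning back 35 to 45 degrees
- gate_grip (a point): Grip point on the dust gate's slide, 38 mm above the housing top: middle of the upright black grip, 24 mm wide (y) by 30 mm (x), which rises to 65 mm above the housing top. It stands on a steel shoe 90 mm long (y), 46 mm wide (8 mm off to the front) and 12.5 mm high, whose +y end meets the stop's buffer. Axes as gate_box
- gate (a joint): Travel of the dust gate's slide in m, growing towards the stop (+y of gate_box); starts at 0 to 0.03. Grip at y = -95 mm + travel in gate_box. It drags with about 6 N and stays where it is left. The stop ends its travel between about 0.148 and 0.175, unknown beforehand
- stop: Brass block 36 (x) by 30 (y) by 22 mm high, fixed on the housing top at the slot's +y end; origin: centre of its underside. From its -y face a screw with a black buffer 13 mm in diameter sticks out towards -y by 10 to 37 mm, as last adjusted (not reported). The buffer is sprung: it yields 5 mm under 1 to 3.5 N, then is solid. The slide's drag keeps it pressed in
- reg_box: Air regulator: grey painted flat housing 140 mm (x) by 260 mm (y) by 50 mm high, fixed to the bench, with a narrow white duct to its rear and no bar above. Origin: centre of its underside; x to the rear, y along its slot, which lies at x = -25 mm on the top (z = 50 mm)
- knob_top (a point): Centre of the top of the regulator's round black knob, 92 mm above the bench; knob 44 mm in diameter from 10 to 42 mm above the housing top (the top 8 mm taper to 36 mm). Axes parallel to reg_box. It slides along y of reg_box with about 2.5 N of drag and stays where it is left
- reg (a joint): Travel of the regulator's knob in m, growing towards +y of reg_box, range 0 to 0.13; knob at y = -65 mm + travel in reg_box; starts between 0 and 0.03
- pointer: Steel pointer clip on the regulator's top, 26 mm wide (y), with an upright fin 4 mm thick (20 mm high) that points at the knob's slot. Origin: on the fin's mid plane on the housing top, 55 mm behind the slot. The knob is level with it when both have the same y in reg_box. It stays put
- sanding_block: Bystander: cork block 60 x 110 x 35 mm on the gate's duct; origin at its underside
- filler_tin: Bystander: tin 60 mm in diameter, 70 mm high, on the regulator's duct; origin at its underside
- glue: Bystander: white glue bottle 64 mm in diameter, 170 mm high; origin at its underside
- mug: Bystander: white mug 84 mm in diameter, 95 mm high; origin at its underside

How it is judged:
By the outcome, as a careful person would: the job done as asked, in the order asked, and still so for the second after the job is handed in, with the robot touching nothing.
It also fails if it takes over 67 s, if anything falls off the work surface, if the arm or the gripper's body presses on something with over 40 N, if the wrist force passes 120 N, or if a joint passes its speed limit or range.

## Robot

A 6-joint arm with a two-finger parallel gripper is mounted at the origin on the work surface. World frame = base frame: x ahead of the robot, y to its left, z up, the work surface at z = 0. Lengths are in m, angles in rad, forces in N, time in s.
With the tool pointing down it reaches from about 0.375 to 0.9 m from the base axis. Payload 3.1 kg.
Tool frame: the origin (TCP) lies between the finger pads; the fingertips stand 8 mm ahead of it and the grasp point (between the pads) lies 11 mm behind it; z points along the fingers, y is the line along which they close (so a half turn about z gives the same grasp; the last joint's range is limited). The gripper opens to 87 mm and grips with 3 to 60 N. Pads are 19 mm wide; open, the fingers measure 117 mm over their backs; the gripper's body (75 mm by 190 mm) begins 51 mm behind the grasp point.
Start: joints at [1.103, 0.527, 1.433, -0, 1.181, -0.178], TCP at [0.178, 0.599, 0.231] pointing down, gripper open.
Joint ranges: [-3.08, 3.08], [-0.75, 2.2], [0.22, 2.44], [-1.43, 4.57], [0, 2.65], [-2.85, 2.85]. Speed limits (rad/s): [2.79, 2.79, 3.14, 3.14, 3.14, 3.14].

## Interface

Orientations are given as a unit quaternion [x, y, z, w].
In Python, from rig import robot gives the robot as it stands.
- The arm moves only by the tool move_arm, never from a script. Its argument "motion" is text: rows parted by semicolons, each of 5 numbers parted by spaces: the opening, from -1 (shut) to 1 (fully open), then the shift along the tool's x, y, z normalised to -1 to 1, where 1 is 0.2 m, then the turn about the tool's z normalised to -1 to 1, where 1 is pi rad. A call has 1 to 12 rows; each row is the pose to reach, as a shift and turn from the pose commanded when the call began, along the tool's axes at that moment, turning the shorter way round; what a row does not reach only later rows make up. A row lasts 1/12 s, in which the tool goes at most 41.7 mm and 7.16 degrees, less where a joint would pass 70% of its speed; a pose out of reach is approached as far as the arm can. A call with a number of a shift or a turn outside -1 to 1 is refused whole. A call with a gripper value outside its range is refused whole. The fingers move at their own pace and stop on an object; "newtons" is the grip in N (left out, the last holds). Time passes only in rows, so rows that repeat a pose let the fingers close. It gives the time, the measured TCP pose, the force, the opening and the grip force at its end, in the units of the state.
- robot.get_obs(): the state, without advancing time (a new reading comes with each control period).
- robot.camera(name): name is "side" or "top"; returns (picture, depth): 480x640x3 uint8, red, green, blue; 480x640 float32, m along the optical axis (not along the pixel's ray), 0 where there is no reading.
- robot.camera_model(name): a dict with "mtx" (3x3 intrinsics, pixels), "position" and "attitude" of the camera in the world. Camera axes: x right, y down, z forward; pixel columns grow to the right and rows downward; lengths in m; the calibration is good to about 2 mm. A picture is of the moment at which its call begins. camera_model takes no time and is no camera call.
- robot.hand_in(): hands the job in; it is judged then, once.
The state is a dict: "time": time; "q": joint angles; "joint_velocities": joint speeds; "joint_torque": joint torques, N m; "position": TCP position; "tool_rot": TCP orientation; "ft_force": force on the tool from outside, world axes, zero at the start; "moment": the same for the moment, N m; "grip_width": finger opening in m; "grip_force": force on a finger pad.
Only numpy, scipy, OpenCV 4.12 (cv2) and the standard library are available. Lean on these libraries where they do the work, as an engineer would, in place of code of your own. Each camera call takes 0.05 s, during which the arm holds its last target. There are 200 camera calls.

## Working session

There is one attempt and no reset: what is moved stays moved. The work goes in short steps, Python scripts to look and compute and a tool call to move; the robot and the scene stay as the last step left them, time stands still between calls to the robot, and variables do not carry over. Pictures are saved under pics/ and viewed, at most 11 in all, crops included, and the job is handed in when it is done.

Besides the shell and the picture viewer there is one more tool, called after "Call:" by a JSON object that holds its "op" and its "data". move_arm: Moves the arm, as the interface text tells. Its arguments: {"type":"object","properties":{"motion":{"type":"string"},"newtons":{"type":"number"}},"required":["motion"]}

```bash
mkdir -p pics; ls; python3 - <<'E'
from rig import robot
import cv2,numpy as np
o=robot.get_obs();print({k:np.round(v,3) for k,v in o.items()})
for n in("top","side"):
    p,d=robot.camera(n);m=robot.camera_model(n);print(n,m)
    cv2.imwrite(f"pics/{n}0.png",p[:,:,::-1]);np.savez(f"{n}0.npz",p=p,d=d)
E
```

```text
pics
{'time': np.float64(0.0), 'q': array([ 1.104,  0.528,  1.434, -0.   ,  1.181, -0.178]), 'joint_velocities': array([ 0.001, -0.001, -0.001, -0.   , -0.001, -0.001]), 'joint_torque': array([ 1.0000e-03, -4.4004e+01, -1.7659e+01,  6.3000e-02,  5.8000e-02,
       -0.0000e+00]), 'position': array([0.178, 0.598, 0.23 ]), 'tool_rot': array([ 0.144,  0.99 , -0.001, -0.   ]), 'ft_force': array([-0.368,  0.025,  0.284]), 'moment': array([-0.015, -0.029,  0.022]), 'grip_force': np.float64(0.0), 'grip_width': np.float64(0.087)}
top {'mtx': array([[470.70482782,   0.        , 325.87554466],
       [  0.        , 470.70482782, 244.25031964],
       [  0.        ,   0.        ,   1.        ]]), 'position': array([ 0.48774484, -0.00918607,  1.36529456]), 'attitude': array([ 0.71001787, -0.70247615,  0.03478559, -0.03452305])}
side {'mtx': array([[494.87602445,   0.        , 315.70772115],
       [  0.        , 494.87602445, 238.1692454 ],
       [  0.        ,   0.        ,   1.        ]]), 'position': array([-0.0913121 , -1.00825695,  0.81100009]), 'attitude': array([ 0.82460983, -0.25839924,  0.15024087, -0.48028757])}
```

View pics/top0.png

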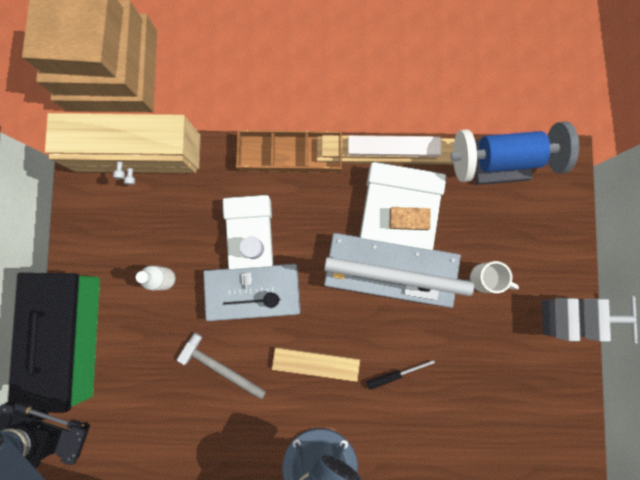

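View pics/side0.png

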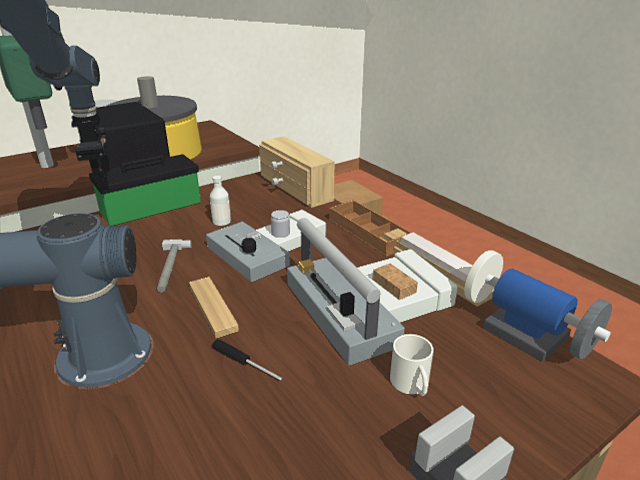

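The top view shows the gate housing around (392,270), with its stop at the left end near (340,277) under the bar. The regulator is around (252,292), the knob at (270,299) and the pointer at (247,280). The side view shows the black grip at (347,303) and the brass stop at (305,267).

```bash
cat > h.py <<'E'
import numpy as np,cv2
from scipy.spatial.transform import Rotation as R
from rig import robot
def cam(n):
    m=robot.camera_model(n);return m["mtx"],np.array(m["position"]),R.from_quat(m["attitude"]).as_matrix()
def cloud(n,d):
    K,t,A=cam(n);v,u=np.mgrid[:480,:640]
    r=np.stack([(u-K[0,2])/K[0,0],(v-K[1,2])/K[1,1],np.ones(u.shape)],-1)
    return (r*d[...,None])@A.T+t
def ray(n,u,v,z):
    K,t,A=cam(n);r=A@np.array([(u-K[0,2])/K[0,0],(v-K[1,2])/K[1,1],1]);return t+r*(z-t[2])/r[2]
def proj(n,P):
    K,t,A=cam(n);c=A.T@(np.array(P)-t);return (K@c/c[2])[:2]
def rect(X,m):
    c,s,a=cv2.minAreaRect((X[m][:,:2]*1000).astype(np.float32));return np.round(c,1),np.round(s,1),round(a,2)
E
python3 - <<'E'
from h import *
f=np.load("top0.npz");p,d=f["p"],f["d"];X=cloud("top",d);z=X[...,2]
v,u=np.mgrid[:480,:640]
hsv=cv2.cvtColor(p,cv2.COLOR_RGB2HSV)
box=lambda a,b,c,e:(u>a)&(u<b)&(v>c)&(v<e)
print("check bench z",np.median(z[400:420,500:560]),np.std(z[400:420,500:560]))
g=(hsv[...,1]<70)
for nm,m in [("reg",box(195,308,258,328)&(abs(z-.05)<.006)),("gate",box(315,470,228,312)&(abs(z-.06)<.006))]:
    m=cv2.morphologyEx(m.astype(np.uint8),cv2.MORPH_OPEN,np.ones((3,3)))>0
    print(nm,m.sum(),np.median(z[m]),rect(X,m))
b=box(315,480,245,300)&(z>.185)
pb=X[b];print("bar",b.sum(),pb[:,2].max(),rect(X,b))
k=box(255,285,285,312)&(abs(z-.092)<.005);print("knobtop",k.sum(),X[k].mean(0),rect(X,k))
k=box(235,260,268,292)&(z>.056)&(z<.08);print("ptr",k.sum(),X[k].mean(0),rect(X,k),X[k][:,2].max())
k=box(320,350,265,290)&(hsv[...,0]<25)&(hsv[...,1]>100)&(z<.1)&(z>.05);print("stop",k.sum(),X[k].mean(0) if k.any() else 0,rect(X,k))
big=cv2.resize(p[225:325,190:480],None,fx=2.75,fy=2.75,interpolation=cv2.INTER_CUBIC)
q=np.load("side0.npz")["p"];b2=cv2.resize(q[205:365,200:420],None,fx=2,fy=2,interpolation=cv2.INTER_CUBIC)
im=np.zeros((600,800,3),np.uint8);im[:275,:797]=big;im[278:598,:440]=b2
cv2.imwrite("pics/crop0.png",im[:,:,::-1])
E
```

```text
check bench z 0.0006155882912581845 0.06820653133308534
reg 4215 0.05068174682925264 (array([490.7, 200.4]), array([159.6, 261. ]), 4.84)
gate 4797 0.06050159727502158 (array([ 570.5, -196.4]), array([359.4, 197.8]), 80.87)
bar 2147 1.3652945646405243 (array([ 526.2, -188.4]), array([367.3,  84.3]), 88.81)
knobtop 179 [0.46073366 0.13950855 0.09197443] (array([460.7, 139.8]), array([38.2, 41.7]), 45.29)
ptr 139 [0.5155705  0.20855183 0.06245114] (array([515.1, 205.8]), array([60.8, 60.9]), 1.58) 0.07498453615458911
stop 39 [ 0.52937848 -0.04349512  0.08298388] (array([530.1, -44.2]), array([24.6, 11. ]), 89.96)Traceback (most recent call last):
  File "<stdin>", line 18, in <module>
ValueError: could not broadcast input array from shape (275,798,3) into shape (275,797,3)
```

```bash
python3 - <<'E'
from h import *
f=np.load("top0.npz");p,d=f["p"],f["d"];X=cloud("top",d);z=X[...,2]
v,u=np.mgrid[:480,:640]
hsv=cv2.cvtColor(p,cv2.COLOR_RGB2HSV)
box=lambda a,b,c,e:(u>a)&(u<b)&(v>c)&(v<e)
print(p[275,220],p[200,245],p[298,400])
b=box(315,480,245,300)&(z>.185)&(z<.22)
print("bar",b.sum(),X[b][:,2].max(),rect(X,b))
for nm,m,yaw in [("reg",box(195,308,258,328)&(abs(z-.05)<.006),4.84),("gate",box(315,470,228,312)&(abs(z-.06)<.006),-9.13)]:
    m=m&(hsv[...,2]<205)
    m=cv2.morphologyEx(m.astype(np.uint8),cv2.MORPH_OPEN,np.ones((3,3)))>0
    n,l,st,_=cv2.connectedComponentsWithStats(m.astype(np.uint8))
    print(nm,m.sum(),rect(X,m))
big=cv2.resize(p[225:325,190:480],(800,275),interpolation=cv2.INTER_CUBIC)
q=np.load("side0.npz")["p"];b2=cv2.resize(q[205:365,200:420],None,fx=2,fy=2,interpolation=cv2.INTER_CUBIC)
im=np.zeros((600,800,3),np.uint8);im[:275]=big;im[278:598,:440]=b2
cv2.imwrite("pics/crop0.png",im[:,:,::-1])
E
```

```text
[173 184 192] [250 251 250] [139 144 149]
bar 2110 0.2091836670905669 (array([ 526.3, -189.5]), array([369.1,  38.1]), 80.98)
reg 3918 (array([480.9, 199.6]), array([139.9, 261.1]), 4.89)
gate 4359 (array([ 546.9, -192.6]), array([359.4, 150. ]), 80.87)
```

View pics/crop0.png

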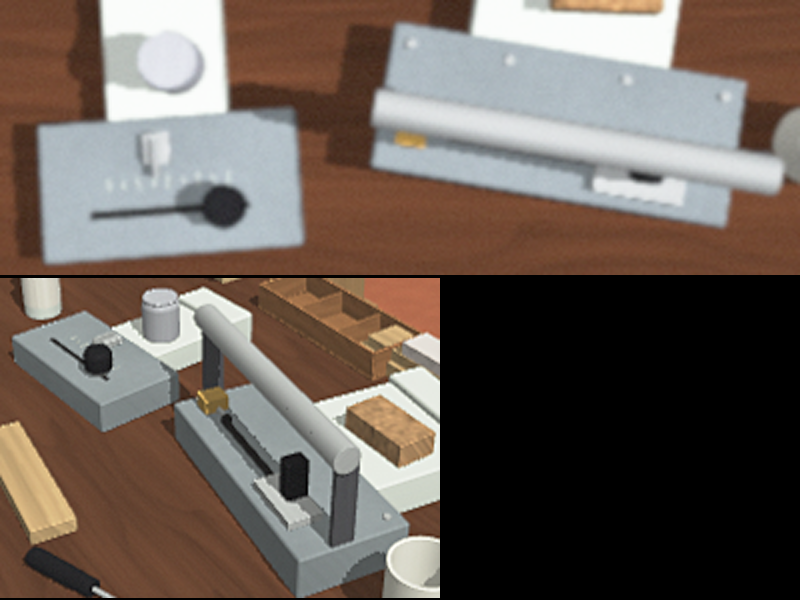

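The crop shows the grip (side view around (347,303) in the full picture) clear of the stop, and the white shoe partly hidden under the bar. The moves have no tilt, so I need the gripper body's real extent.

```bash
python3 - <<'E'
from h import *
S=np.load("side0.npz");T=np.load("top0.npz")
Xs=cloud("side",S["d"]);Xt=cloud("top",T["d"])
A=R.from_quat(robot.get_obs()["tool_rot"]).as_matrix();t=np.array(robot.get_obs()["position"])
for n,X in(("side",Xs),("top",Xt)):
    L=(X.reshape(-1,3)-t)@A
    L=L[(abs(L[:,0])<.2)&(abs(L[:,1])<.2)]
    for a in np.arange(-.32,.02,.02):
        k=L[(L[:,2]>=a)&(L[:,2]<a+.02)]
        if len(k)>5:print(n,round(a,3),len(k),np.round(np.r_[k[:,:2].min(0),k[:,:2].max(0)],3))
# grip in gate frame
yaw=np.radians(-9.1);G=np.array([[np.cos(yaw),-np.sin(yaw),0],[np.sin(yaw),np.cos(yaw),0],[0,0,1]]);c=np.array([.5469,-.1926,0])
v,u=np.mgrid[:480,:640]
g=(Xs-c)@G
m=(S["p"].max(-1)<50)&(u>330)&(u<365)&(v>280)&(v<325)
L=g[m];L=L[(L[:,2]>.075)&(L[:,2]<.135)];print("grip",len(L),L.min(0),L.max(0),np.percentile(L,[5,50,95],axis=0))
hsv=cv2.cvtColor(S["p"],cv2.COLOR_RGB2HSV)
m=(hsv[...,0]<30)&(hsv[...,1]>90)&(u>290)&(u<320)&(v>255)&(v<280);L=g[m];L=L[(L[:,2]>.062)&(L[:,2]<.09)];print("stop",len(L),np.percentile(L,[5,50,95],axis=0))
gt=(Xt-c)@G;hsv=cv2.cvtColor(T["p"],cv2.COLOR_RGB2HSV)
m=(T["p"].min(-1)>205)&(abs(gt[...,2]-.0725)<.006)&(abs(gt[...,0]+.045)<.03)&(abs(gt[...,1])<.16);L=gt[m];print("shoe",len(L),L.min(0),L.max(0))
im=np.hstack([cv2.resize(S["p"][0:240,0:200],(500,600)),cv2.resize(T["p"][380:480,0:50],(300,600))])
cv2.imwrite("pics/grp.png",im[:,:,::-1])
E
```

```text
side -0.32 311 [-0.065 -0.173  0.078  0.017]
side -0.3 227 [-0.066 -0.119  0.069  0.017]
side -0.28 277 [-0.064 -0.074  0.06   0.01 ]
side -0.26 206 [-0.058 -0.045  0.053  0.005]
side -0.24 178 [-0.036 -0.04   0.032 -0.002]
side -0.22 180 [-0.037 -0.045  0.032  0.003]
side -0.2 166 [-0.037 -0.044  0.033  0.003]
side -0.18 227 [-0.039 -0.061  0.036  0.013]
side -0.16 172 [-0.039 -0.058  0.035  0.013]
side -0.14 124 [-0.026 -0.059  0.02   0.016]
side -0.12 286 [-0.039 -0.102  0.035  0.092]
side -0.1 219 [-0.04  -0.103  0.035  0.087]
side -0.08 219 [-0.04  -0.097  0.035  0.09 ]
side -0.06 31 [-0.014 -0.085  0.015 -0.051]
side -0.04 45 [-0.013 -0.067  0.009 -0.048]
side -0.02 71 [-0.013 -0.063  0.009  0.053]
side 0.0 33 [-0.013 -0.06   0.008  0.046]
top -0.32 345 [-0.052 -0.136 -0.031 -0.042]
top -0.3 234 [-0.057 -0.106 -0.036 -0.025]
top -0.28 76 [-0.058 -0.063 -0.045 -0.015]
top -0.24 28 [-0.035 -0.025 -0.02  -0.004]
top -0.22 201 [-0.038 -0.033 -0.002  0.017]
top -0.2 184 [-0.037 -0.036  0.008  0.024]
top -0.18 671 [-0.039 -0.049  0.035  0.034]
top -0.16 214 [-0.039 -0.05   0.035  0.015]
top -0.14 137 [-0.025 -0.049  0.022  0.013]
top -0.12 1365 [-0.04  -0.095  0.037  0.096]
top -0.1 521 [-0.04  -0.093  0.038  0.094]
top -0.08 264 [-0.039 -0.086  0.037  0.088]
top -0.06 26 [-0.014  0.044 -0.002  0.058]
top -0.04 14 [-0.007  0.044  0.002  0.048]
top -0.02 37 [-0.012 -0.049  0.008  0.055]
top 0.0 18 [-0.012 -0.05  -0.001  0.055]
grip 282 [-0.04465634 -0.10483675  0.07563023] [-0.01568292 -0.07950346  0.12785463] [[-0.04307631 -0.10279326  0.07917603]
 [-0.03295324 -0.0995218   0.10594477]
 [-0.01769141 -0.08433454  0.12509759]]
stop 153 [[-0.04619596  0.12484245  0.06602294]
 [-0.03077141  0.13183598  0.0782639 ]
 [-0.01275542  0.15632816  0.08238531]]
shoe 190 [-0.05997578 -0.13077713  0.06711242] [-0.0359504  -0.04293314  0.07837877]
```

View pics/grp.png

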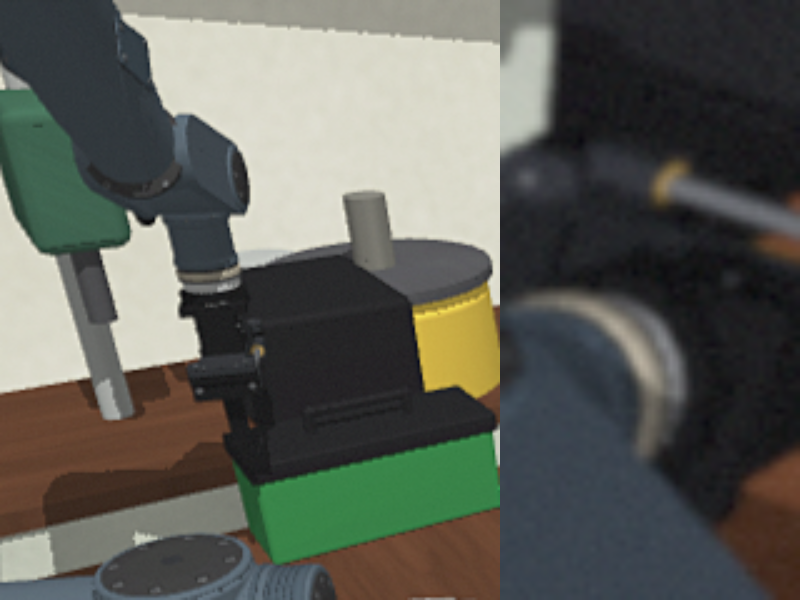

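The body (75 × 190 mm) is wider than the fingers at every yaw, so a straight-down push or grip is not possible. I'll move towards the middle at height first, then test how the arm behaves at the edge of its reach.

Call:
{"op": "move_arm", "data": {"motion": "1 -0.2 -0.15 -0.3 0; 1 -0.4 -0.35 -0.6 0; 1 -0.6 -0.55 -0.7 0; 1 -0.8 -0.7 -0.7 0; 1 -1 -0.85 -0.7 0; 1 -1 -0.85 -0.7 0"}}

```text
time: 0.6
position: [0.2908, 0.4236, 0.3564]
tool_rot: [0.143, 0.99, 0.0, 0.0]
ft_force: [0.1, 0.2, -0.7]
grip_width: 0.087
grip_force: 0.0
```

Call:
{"op": "move_arm", "data": {"motion": "1 -0.2 -0.2 0 0; 1 -0.4 -0.4 0 0; 1 -0.6 -0.6 0 0; 1 -0.8 -0.8 0 0; 1 -1 -0.85 0 0; 1 -1 -0.85 0 0"}}

```text
time: 1.1
position: [0.4246, 0.2137, 0.3556]
tool_rot: [0.144, 0.99, 0.0, -0.0]
ft_force: [1.4, 0.5, -0.1]
grip_width: 0.0866
grip_force: 0.0
```

```bash
python3 - <<'E'
from h import *
o=robot.get_obs();print({k:np.round(o[k],4) for k in("time","q","position","tool_rot","ft_force")});print(np.round(R.from_quat(o["tool_rot"]).as_matrix(),3))
E
```

```text
{'time': np.float64(1.1), 'q': array([ 2.3050e-01,  1.8190e-01,  1.6161e+00,  2.0000e-04,  1.3439e+00,
       -1.0515e+00]), 'position': array([0.4246, 0.2137, 0.3556]), 'tool_rot': array([ 1.439e-01,  9.896e-01,  0.000e+00, -2.000e-04]), 'ft_force': array([ 1.3513,  0.5034, -0.0534])}
[[-0.959  0.285 -0.   ]
 [ 0.285  0.959  0.   ]
 [ 0.    -0.    -1.   ]]
```

Call:
{"op": "move_arm", "data": {"motion": "1 -0.2 0 0 0; 1 -0.4 0 0 0; 1 -0.6 0 0 0; 1 -0.8 0 0 0; 1 -1 0 0 0; 1 -1 0 0 0"}}

```text
time: 1.6
position: [0.6229, 0.1553, 0.3533]
tool_rot: [0.146, 0.989, -0.001, 0.002]
ft_force: [0.3, -0.0, 0.1]
grip_width: 0.087
grip_force: 0.0
```

Call:
{"op": "move_arm", "data": {"motion": "1 -0.2 0 0 0; 1 -0.4 0 0 0; 1 -0.6 0 0 0; 1 -0.8 0 0 0; 1 -1 0 0 0; 1 -1 0 0 0"}}

```text
time: 2.1
position: [0.8138, 0.0976, 0.348]
tool_rot: [0.146, 0.989, -0.001, -0.001]
ft_force: [0.2, 0.2, -2.0]
grip_width: 0.0866
grip_force: 0.0
```

Call:
{"op": "move_arm", "data": {"motion": "1 -0.2 0 0 0; 1 -0.4 0 0 0; 1 -0.6 0 0 0; 1 -0.8 0 0 0; 1 -1 0 0 0; 1 -1 0 0 0"}}

```text
time: 2.6
position: [0.9147, 0.0444, 0.3268]
tool_rot: [0.144, 0.989, 0.003, 0.015]
ft_force: [-0.3, -0.2, 0.5]
grip_width: 0.0871
grip_force: 0.0
```

```bash
python3 - <<'E'
from h import *
o=robot.get_obs();print({k:np.round(o[k],4) for k in("time","q","position","tool_rot","ft_force")});print(np.round(R.from_quat(o["tool_rot"]).as_matrix(),3))
E
```

```text
{'time': np.float64(2.6), 'q': array([-0.0742,  0.9946,  0.2202,  0.0038,  1.8969, -1.3538]), 'position': array([0.9147, 0.0444, 0.3268]), 'tool_rot': array([0.1444, 0.9894, 0.0028, 0.0147]), 'ft_force': array([-0.2573, -0.2026,  0.5282])}
[[-0.958  0.286  0.03 ]
 [ 0.286  0.958  0.001]
 [-0.028  0.01  -1.   ]]
```

The tool tilted slightly when pushed out of reach, so I'll push further to see whether the tilt grows and stays.

Call:
{"op": "move_arm", "data": {"motion": "1 -1 0 -1 0; 1 -1 0 -1 0; 1 -1 0 -1 0; 1 -1 0 -1 0; 1 -1 0 -1 0; 1 -1 0 -1 0; 1 -1 0 -1 0; 1 -1 0 -1 0"}}

```text
time: 3.27
position: [0.8906, 0.0003, 0.4075]
tool_rot: [0.144, 0.989, 0.005, 0.031]
ft_force: [-0.4, 0.6, -0.3]
grip_width: 0.0873
grip_force: 0.0
```

```bash
cat > s.py <<'E'
from h import *
o=robot.get_obs();print({k:np.round(o[k],4) for k in("time","q","position","ft_force")});print(np.round(R.from_quat(o["tool_rot"]).as_matrix(),3))
E
python3 s.py
```

```text
{'time': np.float64(3.2667), 'q': array([-0.1278,  0.9047,  0.218 ,  0.0102,  1.9565, -1.4057]), 'position': array([8.906e-01, 3.000e-04, 4.075e-01]), 'ft_force': array([-0.4449,  0.615 , -0.3144])}
[[-0.957  0.284  0.063]
 [ 0.285  0.959  0.001]
 [-0.06   0.019 -0.998]]
```

Call:
{"op": "move_arm", "data": {"motion": "1 1 0 0.5 0; 1 1 0 0.5 0; 1 1 0 0.5 0; 1 1 0 0.5 0; 1 1 0 0.5 0; 1 1 0 0.5 0; 1 1 0 0.5 0"}}

```text
time: 3.85
position: [0.6908, 0.0614, 0.2855]
tool_rot: [0.143, 0.99, 0.005, 0.016]
ft_force: [-2.6, 0.1, -1.6]
grip_width: 0.0872
grip_force: 0.0
```

```bash
python3 s.py
```

```text
{'time': np.float64(3.85), 'q': array([-0.0754,  0.5616,  1.2076,  0.0077,  1.3404, -1.3617]), 'position': array([0.6908, 0.0614, 0.2855]), 'ft_force': array([-2.5726,  0.061 , -1.5594])}
[[-0.959  0.282  0.032]
 [ 0.282  0.959  0.005]
 [-0.03   0.014 -0.999]]
```

The tilt partly persists into later moves, because the commanded pose is re-based on what was reached. The limit of joint 5 (arm high, tool down) should give more tilt per push, so I'll go up there.

Call:
{"op": "move_arm", "data": {"motion": "1 0.2 0 -0.2 0; 1 0.4 0 -0.4 0; 1 0.6 0 -0.6 0; 1 0.8 0 -0.8 0; 1 1 0 -1 0; 1 1 0 -1 0; 1 1 0 -1 0"}}

```text
time: 4.43
position: [0.5009, 0.1151, 0.486]
tool_rot: [0.143, 0.989, 0.006, 0.032]
ft_force: [0.9, -0.1, -0.1]
grip_width: 0.087
grip_force: 0.0
```

Call:
{"op": "move_arm", "data": {"motion": "1 0 0 -0.2 0; 1 0 0 -0.4 0; 1 0 0 -0.6 0; 1 0 0 -0.8 0; 1 0 0 -1 0; 1 0 0 -1 0; 1 0 0 -1 0"}}

```text
time: 5.02
position: [0.4902, 0.1142, 0.6857]
tool_rot: [0.144, 0.989, 0.006, 0.034]
ft_force: [0.3, -0.3, -1.2]
grip_width: 0.0869
grip_force: 0.0
```

```bash
python3 s.py
```

```text
{'time': np.float64(5.0167), 'q': array([ 5.7000e-03,  1.4030e-01,  8.3300e-01,  1.5000e-03,  2.0988e+00,
       -1.2759e+00]), 'position': array([0.4902, 0.1142, 0.6857]), 'ft_force': array([ 0.3089, -0.3042, -1.2374])}
[[-0.956  0.284  0.069]
 [ 0.284  0.959  0.002]
 [-0.066  0.021 -0.998]]
```

Call:
{"op": "move_arm", "data": {"motion": "1 0 0 -1 0; 1 0 0 -1 0; 1 0 0 -1 0; 1 0 0 -1 0; 1 0 0 -1 0; 1 0 0 -1 0; 1 0 0 -1 0"}}

```text
time: 5.6
position: [0.4563, 0.1087, 0.8421]
tool_rot: [0.144, 0.989, 0.009, 0.04]
ft_force: [0.4, -0.3, 0.3]
grip_width: 0.0873
grip_force: 0.0
```

```bash
python3 s.py
```

```text
{'time': np.float64(5.6), 'q': array([-0.009 ,  0.2581,  0.2181,  0.0116,  2.5835, -1.2811]), 'position': array([0.4563, 0.1087, 0.8421]), 'ft_force': array([ 0.4048, -0.3187,  0.2682])}
[[-0.955  0.283  0.082]
 [ 0.285  0.959  0.005]
 [-0.077  0.028 -0.997]]
```

Call:
{"op": "move_arm", "data": {"motion": "1 0 0 -1 0; 1 0 0 -1 0; 1 0 0 -1 0; 1 0 0 -1 0; 1 0 0 -1 0; 1 0 0 -1 0; 1 0 0 -1 0"}}

```text
time: 6.18
position: [0.3938, 0.0953, 0.8751]
tool_rot: [0.144, 0.988, 0.011, 0.05]
ft_force: [0.1, 0.6, 0.3]
grip_width: 0.0871
grip_force: 0.0
```

```bash
python3 s.py
```

```text
{'time': np.float64(6.1833), 'q': array([-0.0498,  0.1755,  0.2187,  0.0269,  2.6457, -1.3074]), 'position': array([0.3938, 0.0953, 0.8751]), 'ft_force': array([0.0692, 0.5821, 0.2629])}
[[-0.954  0.283  0.102]
 [ 0.285  0.958  0.008]
 [-0.096  0.036 -0.995]]
```

Call:
{"op": "move_arm", "data": {"motion": "1 1 0 -1 0; 1 1 0 -1 0; 1 1 0 -1 0; 1 1 0 -1 0; 1 1 0 -1 0; 1 1 0 -1 0; 1 1 0 -1 0"}}

```text
time: 6.77
position: [0.316, 0.1758, 0.9002]
tool_rot: [0.143, 0.986, 0.019, 0.083]
ft_force: [0.4, -0.9, 0.4]
grip_width: 0.087
grip_force: 0.0
```

```bash
python3 s.py
```

```text
{'time': np.float64(6.7667), 'q': array([ 0.2162,  0.1068,  0.2194, -0.0499,  2.6456, -1.1125]), 'position': array([0.316 , 0.1758, 0.9002]), 'ft_force': array([ 0.4341, -0.9465,  0.4005])}
[[-0.945  0.279  0.17 ]
 [ 0.285  0.958  0.013]
 [-0.159  0.061 -0.985]]
```

Call:
{"op": "move_arm", "data": {"motion": "1 1 0 -1 0; 1 1 0 -1 0; 1 1 0 -1 0; 1 1 0 -1 0; 1 1 0 -1 0; 1 1 0 -1 0; 1 1 0 -1 0"}}

```text
time: 7.35
position: [0.1936, 0.2581, 0.9164]
tool_rot: [0.141, 0.983, 0.034, 0.111]
ft_force: [0.1, -0.4, 0.5]
grip_width: 0.0872
grip_force: 0.0
```

```bash
python3 s.py
```

```text
{'time': np.float64(7.35), 'q': array([ 0.6901,  0.0615,  0.2193, -0.2512,  2.6456, -0.8288]), 'position': array([0.1936, 0.2581, 0.9164]), 'ft_force': array([ 0.0858, -0.4261,  0.4581])}
[[-0.935  0.271  0.229]
 [ 0.286  0.958  0.036]
 [-0.21   0.099 -0.973]]
```

Each pull now adds about 4°. I'll re-centre sideways so the tilt goes along the gate's x, correct the yaw, and keep pulling.

Call:
{"op": "move_arm", "data": {"motion": "1 -0.2 -0.15 0 -0.04; 1 -0.4 -0.3 0 -0.04; 1 -0.6 -0.45 0 -0.04; 1 -0.8 -0.6 0.1 -0.04; 1 -1 -0.74 0.14 -0.04; 1 -1 -0.74 0.14 -0.04; 1 -1 -0.74 0.14 -0.04; 1 -1 -0.74 0.14 -0.04"}}

```text
time: 8.02
position: [0.3527, 0.055, 0.9114]
tool_rot: [0.084, 0.99, 0.028, 0.109]
ft_force: [0.9, 0.1, -0.3]
grip_width: 0.0872
grip_force: 0.0
```

```bash
python3 s.py
```

```text
{'time': np.float64(8.0167), 'q': array([-0.2396,  0.075 ,  0.2236,  0.18  ,  2.628 , -1.4749]), 'position': array([0.3527, 0.055 , 0.9114]), 'ft_force': array([ 0.9079,  0.093 , -0.3282])}
[[-0.962  0.16   0.221]
 [ 0.172  0.984  0.037]
 [-0.211  0.073 -0.975]]
```

Call:
{"op": "move_arm", "data": {"motion": "1 1 -0.2 -1 0; 1 1 -0.2 -1 0; 1 1 -0.2 -1 0; 1 1 -0.2 -1 0; 1 1 -0.2 -1 0; 1 1 -0.2 -1 0; 1 1 -0.2 -1 0"}}

```text
time: 8.6
position: [0.2671, 0.1086, 0.9406]
tool_rot: [0.08, 0.985, 0.024, 0.149]
ft_force: [0.3, -0.1, 0.1]
grip_width: 0.0869
grip_force: 0.0
```

```bash
python3 s.py
```

```text
{'time': np.float64(8.6), 'q': array([-0.0554, -0.0246,  0.218 ,  0.0862,  2.6463, -1.3827]), 'position': array([0.2671, 0.1086, 0.9406]), 'ft_force': array([ 0.2835, -0.0883,  0.1309])}
[[-0.943  0.15   0.297]
 [ 0.164  0.986  0.024]
 [-0.29   0.072 -0.954]]
```

Call:
{"op": "move_arm", "data": {"motion": "1 1 -0.5 -1 0; 1 1 -0.5 -1 0; 1 1 -0.5 -1 0; 1 1 -0.5 -1 0; 1 1 -0.5 -1 0; 1 1 -0.5 -1 0; 1 1 -0.5 -1 0"}}

```text
time: 9.18
position: [0.1636, 0.1522, 0.9568]
tool_rot: [0.08, 0.979, 0.024, 0.184]
ft_force: [-0.1, 0.5, 0.3]
grip_width: 0.0869
grip_force: 0.0
```

```bash
python3 s.py
```

```text
{'time': np.float64(9.1833), 'q': array([ 0.4248, -0.0895,  0.218 , -0.2851,  2.6463, -1.2581]), 'position': array([0.1636, 0.1522, 0.9568]), 'ft_force': array([-0.1222,  0.5413,  0.3358])}
[[-0.919  0.149  0.365]
 [ 0.167  0.986  0.018]
 [-0.357  0.077 -0.931]]
```

Call:
{"op": "move_arm", "data": {"motion": "1 1 -0.3 -1 0; 1 1 -0.3 -1 0; 1 1 -0.3 -1 0; 1 1 -0.3 -1 0; 1 1 -0.3 -1 0; 1 1 -0.3 -1 0; 1 1 -0.3 -1 0"}}

```text
time: 9.77
position: [0.0294, 0.158, 0.962]
tool_rot: [0.077, 0.973, 0.043, 0.214]
ft_force: [0.5, 0.3, 0.4]
grip_width: 0.0866
grip_force: 0.0
```

```bash
python3 s.py
```

```text
{'time': np.float64(9.7667), 'q': array([ 1.4671, -0.0672,  0.218 , -1.0682,  2.6465, -0.9817]), 'position': array([0.0294, 0.158 , 0.962 ]), 'ft_force': array([0.4925, 0.2817, 0.3834])}
[[-0.896  0.131  0.424]
 [ 0.167  0.985  0.05 ]
 [-0.411  0.116 -0.904]]
```

Tilt is now 25°. I'll go back out to full stretch along the gate's azimuth and use pushes along -x there.

Call:
{"op": "move_arm", "data": {"motion": "1 -0.2 0 0.1 0; 1 -0.4 0 0.2 0; 1 -0.6 0 0.3 0; 1 -0.8 0 0.4 0; 1 -0.92 0 0.42 0; 1 -0.92 0 0.42 0; 1 -0.92 0 0.42 0; 1 -0.92 0 0.42 0"}}

```text
time: 10.43
position: [0.2076, 0.1378, 0.9628]
tool_rot: [0.077, 0.972, 0.041, 0.219]
ft_force: [0.6, 3.3, 0.6]
grip_width: 0.087
grip_force: 0.0
```

Call:
{"op": "move_arm", "data": {"motion": "1 -0.4 0 0.3 0; 1 -0.7 0 0.6 0; 1 -0.8 -0.1 0.9 0; 1 -0.9 -0.2 1 0; 1 -0.9 -0.2 1 0; 1 -0.9 -0.2 1 0; 1 -0.9 -0.2 1 0"}}

```text
time: 11.02
position: [0.4547, 0.0768, 0.8466]
tool_rot: [0.079, 0.973, 0.039, 0.213]
ft_force: [0.3, 0.8, -1.2]
grip_width: 0.0873
grip_force: 0.0
```

Call:
{"op": "move_arm", "data": {"motion": "1 -0.4 0 0.3 0; 1 -0.7 0 0.6 0; 1 -0.8 -0.1 0.9 0; 1 -0.9 -0.2 1 0; 1 -0.9 -0.2 1 0; 1 -0.9 -0.2 1 0; 1 -0.9 -0.2 1 0"}}

```text
time: 11.6
position: [0.6957, 0.0164, 0.7345]
tool_rot: [0.078, 0.973, 0.039, 0.213]
ft_force: [0.6, -0.1, -0.5]
grip_width: 0.0866
grip_force: 0.0
```

```bash
python3 s.py
```

```text
{'time': np.float64(11.6), 'q': array([-0.1895,  0.3299,  0.518 ,  0.1274,  1.8711, -1.5365]), 'position': array([0.6957, 0.0164, 0.7345]), 'ft_force': array([ 0.5747, -0.0968, -0.5129])}
[[-0.897  0.135  0.421]
 [ 0.168  0.985  0.043]
 [-0.408  0.109 -0.906]]
```

Call:
{"op": "move_arm", "data": {"motion": "1 -1 0 0 0; 1 -1 0 0 0; 1 -1 0 0 0; 1 -1 0 0 0; 1 -1 0 0 0; 1 -1 0 0 0; 1 -1 0 0 0"}}

```text
time: 12.18
position: [0.7841, -0.012, 0.7327]
tool_rot: [0.078, 0.969, 0.04, 0.231]
ft_force: [0.3, -0.1, -0.1]
grip_width: 0.0869
grip_force: 0.0
```

```bash
python3 s.py
```

```text
{'time': np.float64(12.1833), 'q': array([-0.2094,  0.52  ,  0.218 ,  0.1459,  1.9456, -1.5342]), 'position': array([ 0.7841, -0.012 ,  0.7327]), 'ft_force': array([ 0.3141, -0.0765, -0.0637])}
[[-0.881  0.133  0.453]
 [ 0.17   0.985  0.042]
 [-0.441  0.114 -0.89 ]]
```

Call:
{"op": "move_arm", "data": {"motion": "1 -1 0 0 0; 1 -1 0 0 0; 1 -1 0 0 0; 1 -1 0 0 0; 1 -1 0 0 0; 1 -1 0 0 0; 1 -1 0 0 0"}}

```text
time: 12.77
position: [0.8301, -0.0353, 0.6991]
tool_rot: [0.079, 0.965, 0.041, 0.245]
ft_force: [0.2, -0.5, -0.2]
grip_width: 0.0872
grip_force: 0.0
```

```bash
python3 s.py
```

```text
{'time': np.float64(12.7667), 'q': array([-0.2306,  0.5766,  0.2186,  0.1565,  1.8623, -1.5562]), 'position': array([ 0.8301, -0.0353,  0.6991]), 'ft_force': array([ 0.2345, -0.5313, -0.2011])}
[[-0.868  0.132  0.479]
 [ 0.173  0.984  0.041]
 [-0.466  0.118 -0.877]]
```

Call:
{"op": "move_arm", "data": {"motion": "-1 -1 0 0 0; -1 -1 0 0 0; -1 -1 0 0 0; -1 -1 0 0 0; -1 -1 0 0 0; -1 -1 0 0 0"}}

```text
time: 13.27
position: [0.8638, -0.0534, 0.6756]
tool_rot: [0.079, 0.961, 0.042, 0.26]
ft_force: [-0.9, -0.1, -0.5]
grip_width: 0.0547
grip_force: 0.0
```

Call:
{"op": "move_arm", "data": {"motion": "-1 -1 0 0 0; -1 -1 0 0 0; -1 -1 0 0 0; -1 -1 0 0 0; -1 -1 0 0 0; -1 -1 0 0 0"}}

```text
time: 13.77
position: [0.89, -0.069, 0.6592]
tool_rot: [0.079, 0.957, 0.042, 0.276]
ft_force: [-0.6, -0.2, 0.7]
grip_width: 0.0148
grip_force: 0.0
```

Call:
{"op": "move_arm", "data": {"motion": "-1 -1 0 0 0; -1 -1 0 0 0; -1 -1 0 0 0; -1 -1 0 0 0; -1 -1 0 0 0; -1 -1 0 0 0"}}

```text
time: 14.27
position: [0.9104, -0.0828, 0.6485]
tool_rot: [0.08, 0.952, 0.042, 0.292]
ft_force: [0.6, -0.3, 0.2]
grip_width: 0.0007
grip_force: 0.0
```

Call:
{"op": "move_arm", "data": {"motion": "-1 -1 0 0 0; -1 -1 0 0 0; -1 -1 0 0 0; -1 -1 0 0 0; -1 -1 0 0 0; -1 -1 0 0 0"}}

```text
time: 14.77
position: [0.926, -0.095, 0.6433]
tool_rot: [0.08, 0.947, 0.042, 0.308]
ft_force: [0.4, 0.1, 0.4]
grip_width: 0.0004
grip_force: 0.0
```

```bash
python3 s.py
```

```text
{'time': np.float64(14.7667), 'q': array([-0.2846,  0.6835,  0.2191,  0.196 ,  1.6327, -1.6133]), 'position': array([ 0.926 , -0.095 ,  0.6433]), 'ft_force': array([0.3857, 0.1401, 0.4101])}
[[-0.797  0.126  0.59 ]
 [ 0.177  0.984  0.03 ]
 [-0.577  0.128 -0.807]]
```

```bash
cat > g.py <<'E'
from h import *
yaw=np.radians(-9.1);G=R.from_euler("z",yaw).as_matrix();C=np.array([.5469,-.1926,0])
yr=np.radians(4.87);H=R.from_euler("z",yr).as_matrix();D=np.array([.4809,.1996,0])
o=robot.get_obs();A=R.from_quat(o["tool_rot"]).as_matrix();t=np.array(o["position"])
def to(P,W=True):
    s=(A.T@(np.array(P)-t))/.2;return np.round(s,3)
gw=lambda x,y,z:C+G@np.array([x,y,z])
rw=lambda x,y,z:D+H@np.array([x,y,z])
def st():
    print("t",round(o["time"],2),"gate-frame",np.round(G.T@(t-C),4),"reg-frame",np.round(H.T@(t-D),4),"F gate",np.round(G.T@o["ft_force"],1),"w",round(o["grip_width"],4))
E
python3 - <<'E'
from g import *
st();P0=gw(-.042,-.13,.093);P1=P0-.15*A[:,2];print(P0,P1,to(P1),to(P0))
f=np.load("top0.npz");X=cloud("top",f["d"])
print("mug",X[270:287,478:505][X[270:287,478:505][...,2]>.08].mean(0))
f=np.load("side0.npz");X=cloud("side",f["d"]);
E
```

```text
t 14.77 gate-frame [0.3589 0.1563 0.6433] reg-frame [ 0.4185 -0.3313  0.6433] F gate [0.4 0.2 0.4] w 0.0004
[ 0.48486807 -0.31432116  0.093     ] [ 0.3963466 -0.3187984  0.214012 ] [ 3.151 -1.71   0.135] [ 3.151 -1.71   0.885]
mug [ 0.52312326 -0.40049178  0.1773335 ]
```

Call:
{"op": "move_arm", "data": {"motion": "-1 0.2 -0.1 0 0; -1 0.4 -0.2 0 0; -1 0.6 -0.3 0 0; -1 0.8 -0.4 0 0; -1 1 -0.5 0 0; -1 1 -0.55 0 0"}}

```text
time: 15.27
position: [0.75, -0.1659, 0.5133]
tool_rot: [0.079, 0.947, 0.042, 0.308]
ft_force: [0.3, -0.4, 0.7]
grip_width: 0.0006
grip_force: 0.0
```

Call:
{"op": "move_arm", "data": {"motion": "-1 0.2 -0.1 0 0; -1 0.4 -0.2 0 0; -1 0.6 -0.3 0 0; -1 0.8 -0.4 0 0; -1 1 -0.5 0 0; -1 1 -0.55 0 0"}}

```text
time: 15.77
position: [0.5745, -0.238, 0.3804]
tool_rot: [0.081, 0.948, 0.044, 0.305]
ft_force: [-0.2, 1.4, -0.5]
grip_width: 0.0003
grip_force: 0.0
```

Call:
{"op": "move_arm", "data": {"motion": "-1 0.2 -0.1 0 0; -1 0.4 -0.2 0 0; -1 0.6 -0.3 0 0; -1 0.8 -0.4 0 0; -1 1 -0.5 0 0; -1 1 -0.55 0 0; -1 1 -0.55 0 0"}}

```text
time: 16.35
position: [0.4507, -0.3011, 0.3021]
tool_rot: [0.097, 0.954, 0.038, 0.282]
ft_force: [0.3, -0.3, 0.9]
grip_width: 0.0001
grip_force: 0.0
```

```bash
python3 s.py;python3 - <<'E'
from g import *
st();P0=gw(-.042,-.13,.093);P1=P0-.15*A[:,2];print(to(P1),to(P0),"A in gate",np.round(G.T@A,3))
p,d=robot.camera("side");cv2.imwrite("pics/a.png",cv2.resize(p[120:420,150:550],(800,600))[:,:,::-1])
E
```

```text
{'time': np.float64(16.35), 'q': array([-1.0827,  0.2165,  1.8869,  0.6856,  0.8863, -2.8542]), 'position': array([ 0.4507, -0.3011,  0.3021]), 'ft_force': array([ 0.306 , -0.3134,  0.8966])}
[[-0.822  0.164  0.546]
 [ 0.207  0.978  0.018]
 [-0.531  0.128 -0.838]]
t 16.35 gate-frame [-0.0778 -0.1223  0.3021] reg-frame [-0.0726 -0.4963  0.3021] F gate [ 0.4 -0.3  0.9] w 0.0001
[ 0.401 -0.17   0.218] [ 0.401 -0.17   0.968] A in gate [[-0.844  0.007  0.536]
 [ 0.074  0.992  0.104]
 [-0.531  0.128 -0.838]]
```

View pics/a.png

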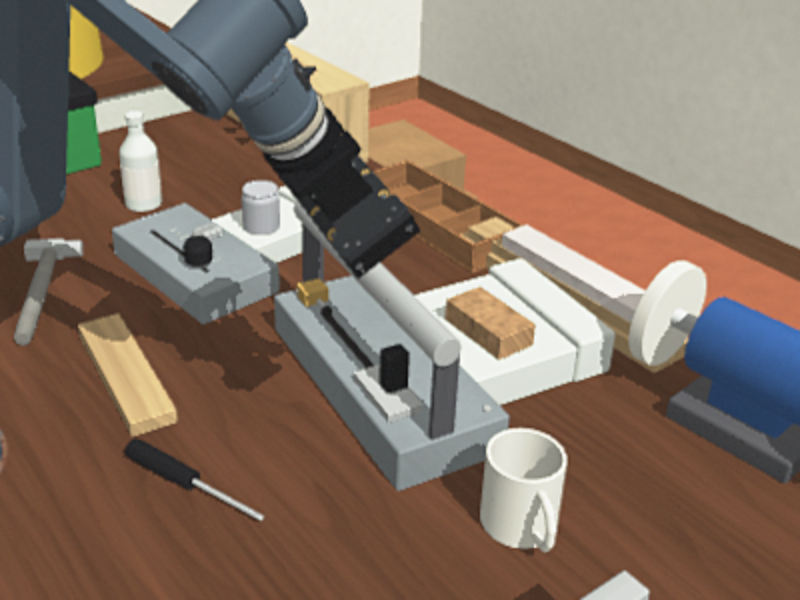

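Joint 6 sits at its limit, so I'll take the half-turned equivalent grasp: back off and turn by +π.

Call:
{"op": "move_arm", "data": {"motion": "-1 0 0 -0.2 0.04; -1 0 0 -0.3 0.08; -1 0 0 -0.3 0.12; -1 0 0 -0.3 0.16; -1 0 0 -0.3 0.2; -1 0 0 -0.3 0.24; -1 0 0 -0.3 0.28; -1 0 0 -0.3 0.32; -1 0 0 -0.3 0.36; -1 0 0 -0.3 0.4; -1 0 0 -0.3 0.44; -1 0 0 -0.3 0.47"}}

```text
time: 17.4
position: [0.4188, -0.3004, 0.3523]
tool_rot: [0.715, 0.639, 0.219, 0.182]
ft_force: [-0.4, -0.1, 0.3]
grip_width: 0.0008
grip_force: 0.0
```

Call:
{"op": "move_arm", "data": {"motion": "-1 0 0 0 0.04; -1 0 0 0 0.08; -1 0 0 0 0.12; -1 0 0 0 0.16; -1 0 0 0 0.2; -1 0 0 0 0.24; -1 0 0 0 0.28; -1 0 0 0 0.32; -1 0 0 0 0.36; -1 0 0 0 0.4; -1 0 0 0 0.44; -1 0 0 0 0.48"}}

```text
time: 18.4
position: [0.4188, -0.3004, 0.3523]
tool_rot: [0.958, -0.02, 0.284, -0.016]
ft_force: [-0.3, -0.4, 0.0]
grip_width: 0.0008
grip_force: 0.0
```

Call:
{"op": "move_arm", "data": {"motion": "-1 0 0 0 0.04; -1 0 0 0 0.05; -1 0 0 0 0.05"}}

```text
time: 18.65
position: [0.4187, -0.3004, 0.3522]
tool_rot: [0.954, -0.092, 0.282, -0.038]
ft_force: [-0.3, 0.5, 0.6]
grip_width: 0.0007
grip_force: 0.0
```

```bash
python3 s.py;python3 - <<'E'
from g import *
st();P0=gw(-.044,-.13,.092);P1=P0-.15*A[:,2];print(to(P1),to(P0),"A in gate",np.round(G.T@A,3))
E
```

```text
{'time': np.float64(18.65), 'q': array([-1.1557,  0.1141,  1.8546,  0.6312,  1.0352,  0.3156]), 'position': array([ 0.4187, -0.3004,  0.3522]), 'ft_force': array([-0.3166,  0.4635,  0.5797])}
[[ 0.824 -0.155  0.546]
 [-0.198 -0.98   0.02 ]
 [ 0.532 -0.125 -0.838]]
t 18.65 gate-frame [-0.1096 -0.1267  0.3522] reg-frame [-0.1045 -0.4929  0.3522] F gate [-0.4  0.4  0.6] w 0.0007
[-0.414  0.179  0.514] [-0.414  0.179  1.264] A in gate [[ 0.845  0.002  0.536]
 [-0.065 -0.992  0.106]
 [ 0.532 -0.125 -0.838]]
```

Call:
{"op": "move_arm", "data": {"motion": "-1 -0.2 0.1 0.2 0; -1 -0.41 0.18 0.4 0; -1 -0.41 0.18 0.5 0; -1 -0.41 0.18 0.65 0; -1 -0.41 0.18 0.8 0; -1 -0.41 0.18 0.95 0; -1 -0.41 0.18 1 0; -1 -0.41 0.18 1 0; -1 -0.41 0.18 1 0"}}

```text
time: 19.4
position: [0.454, -0.3149, 0.1352]
tool_rot: [0.954, -0.092, 0.282, -0.039]
ft_force: [-0.2, -0.3, 0.2]
grip_width: 0.0002
grip_force: 0.0
```

```bash
python3 s.py;python3 - <<'E'
from g import *
st();P0=gw(-.044,-.13,.092);P1=P0-.15*A[:,2];print(to(P1),to(P0),"A in gate",np.round(G.T@A,3))
p,d=robot.camera("side");cv2.imwrite("pics/b.png",cv2.resize(p[180:380,220:487],(800,600))[:,:,::-1])
E
```

```text
{'time': np.float64(19.4), 'q': array([-1.0917,  0.5473,  2.0278,  1.0944,  0.5886, -0.2721]), 'position': array([ 0.454 , -0.3149,  0.1352]), 'ft_force': array([-0.1566, -0.2992,  0.1762])}
[[ 0.824 -0.154  0.545]
 [-0.198 -0.98   0.022]
 [ 0.53  -0.126 -0.838]]
t 19.4 gate-frame [-0.0723 -0.1355  0.1352] reg-frame [-0.0704 -0.5104  0.1352] F gate [-0.1 -0.3  0.2] w 0.0002
[ 0.004  0.    -0.49 ] [0.004 0.    0.26 ] A in gate [[ 0.845  0.003  0.534]
 [-0.065 -0.992  0.108]
 [ 0.53  -0.126 -0.838]]
```

View pics/b.png

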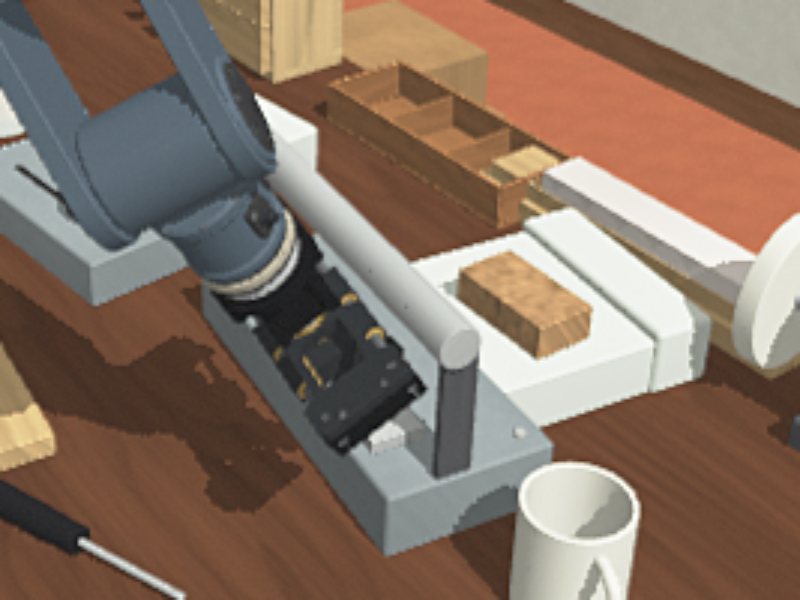

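The gripper is in front of the bar, clear of the post. Going in the last 52 mm now, and estimating where the buffer's tip is (side pixel about (314,278)).

Call:
{"op": "move_arm", "data": {"motion": "-1 0 0 0.1 0; -1 0 0 0.18 0; -1 0 0 0.24 0; -1 0 0 0.26 0; -1 0 0 0.26 0"}}

```text
time: 19.87
position: [0.4818, -0.3144, 0.0924]
tool_rot: [0.954, -0.093, 0.282, -0.038]
ft_force: [0.0, 0.7, -0.5]
grip_width: 0.0005
grip_force: 0.0
```

```bash
python3 - <<'E'
from g import *
st()
for u,v in((312,275),(314,278),(316,280)):print(u,v,np.round(G.T@(ray("side",u,v,.071)-C),4))
S=np.load("side0.npz")["p"];print(S[268:290,306:324].max(-1))
E
```

```text
t 19.87 gate-frame [-0.045  -0.1305  0.0924] reg-frame [-0.0428 -0.5122  0.0924] F gate [-0.1  0.7 -0.5] w 0.0005
312 275 [-0.0318  0.0933  0.071 ]
314 278 [-0.0331  0.0781  0.071 ]
316 280 [-0.0324  0.0673  0.071 ]
[[114 117 114 116 114 114 114 111 139 166 163 161 162 160 161 160 161 160]
 [114 113 112 119 117 113 113 112 124 163 166 161 162 160 160 160 159 163]
 [114 116 108 123 124 117 110 111  94 141 164 163 160 161 161 160 159 160]
 [116 114  98 109 127 126 106 108 107  95 159 167 161 160 160 161 158 159]
 [111 106  97 100 113 126 111  96  96 102 146 149 162 162 159 159 159 159]
 [107 108 105 105 102  89  57  29  50  92 101  92 137 159 159 160 158 160]
 [101 104 104 109  87  36  26  29  27  48  98 101  90 156 164 159 160 160]
 [103 100 105 110  71  35  30  28  27  18 103 105  98 141 163 162 159 159]
 [137 103 101 109  62  30  27  32  29  30 105 109 101  94 141 163 163 160]
 [171 115 100 106  83  37  27  32  31  41 100 107 105 100  95 141 166 164]
 [168 136 105 102 111  71  32  30  32  29  71 106 108 106 100  95 140 162]
 [167 172 139 108 107 102  60  29  35  34  26  90 109 107 104 101  95 140]
 [163 166 173 115 100 109  94  56  32  34  30  39  93 110 107 104 100  93]
 [163 163 169 135 103 104 109  93  58  33  31  30  55  95 109 106 104  98]
 [163 161 166 172 135 129 108 111  93  58  33  31  26  54  96 110 107 102]
 [161 162 163 164 169 174 115 102 110  94  51  31  32  26  55  96 110 108]
 [162 162 162 165 165 169 133 104 103 111  78  37  33  33  26  51 100 108]
 [165 164 166 163 164 165 170 136 104 104 100  66  38  35  31  26  70 107]
 [163 164 163 163 167 167 168 170 140 108 109 104  61  32  30  28  26  90]
 [164 165 165 166 164 165 166 168 175 119 102 110  94  56  32  30  28  36]
 [169 166 167 166 162 164 163 165 169 136 105 104 112  94  58  37  33  28]
 [170 167 165 163 163 160 163 163 166 170 137 104 104 110  95  49  31  32]]
```

Call:
{"op": "move_arm", "data": {"motion": "-1 0 -0.03 0 0; -1 0 -0.06 0.01 0; -1 -0.01 -0.1 0.01 0; -1 -0.01 -0.16 0.02 0; -1 -0.02 -0.22 0.02 0; -1 -0.02 -0.29 0.03 0; -1 -0.02 -0.36 0.04 0; -1 -0.03 -0.43 0.05 0; -1 -0.03 -0.5 0.05 0; -1 -0.04 -0.57 0.06 0; -1 -0.04 -0.63 0.07 0; -1 -0.04 -0.66 0.07 0"}}

```text
time: 20.87
position: [0.5029, -0.1837, 0.0931]
tool_rot: [0.954, -0.094, 0.281, -0.036]
ft_force: [-0.2, -6.8, -4.2]
grip_width: 0.0002
grip_force: 3.1
```

```bash
python3 - <<'E'
from g import *
st();print(to(gw(-.044,.02,.092)))
p,d=robot.camera("side");cv2.imwrite("pics/c.png",cv2.resize(p[200:360,240:453],(800,600))[:,:,::-1])
E
```

```text
t 20.87 gate-frame [-0.0448  0.0018  0.0931] reg-frame [-0.0106 -0.3838  0.0931] F gate [ 0.9 -6.8 -4.2] w 0.0002
[-0.006 -0.09   0.016]
```

View pics/c.png

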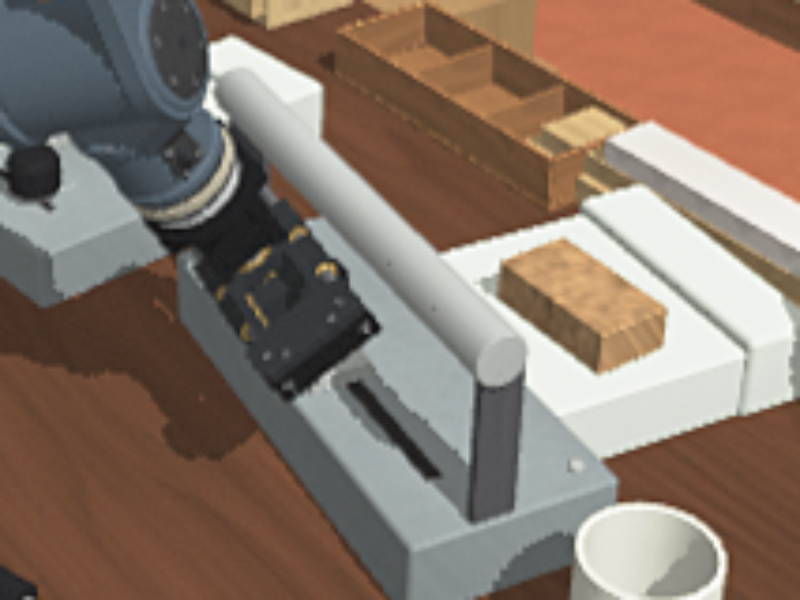

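The slide is following at about 7 N of drag. Now slow pushes, reading the force after each.

Call:
{"op": "move_arm", "data": {"motion": "-1 0 -0.01 0 0; -1 0 -0.02 0 0; -1 0 -0.03 0 0; -1 0 -0.04 0 0; -1 0 -0.05 0.01 0; -1 0 -0.06 0.01 0; -1 0 -0.07 0.01 0; -1 0 -0.08 0.01 0"}}

```text
time: 21.58
position: [0.5062, -0.1693, 0.0926]
tool_rot: [0.954, -0.095, 0.281, -0.036]
ft_force: [-0.7, -5.8, -3.9]
grip_width: 0.0005
grip_force: 3.0
```

Call:
{"op": "move_arm", "data": {"motion": "-1 0 -0.005 0 0; -1 0 -0.01 0 0; -1 0 -0.01 0 0"}}

```text
time: 21.83
position: [0.5066, -0.1671, 0.0929]
tool_rot: [0.954, -0.095, 0.281, -0.037]
ft_force: [-1.3, -6.9, -3.4]
grip_width: 0.0005
grip_force: 2.7
```

Call:
{"op": "move_arm", "data": {"motion": "-1 0 -0.005 0 0; -1 0 -0.01 0 0; -1 0 -0.01 0 0"}}

```text
time: 22.08
position: [0.5069, -0.1651, 0.0931]
tool_rot: [0.954, -0.095, 0.281, -0.037]
ft_force: [-1.3, -6.0, -4.1]
grip_width: 0.0004
grip_force: 2.8
```

Call:
{"op": "move_arm", "data": {"motion": "-1 0 -0.005 0 0; -1 0 -0.01 0 0; -1 0 -0.01 0 0"}}

```text
time: 22.33
position: [0.5072, -0.1632, 0.0933]
tool_rot: [0.954, -0.095, 0.281, -0.037]
ft_force: [-0.6, -5.2, -3.1]
grip_width: 0.0001
grip_force: 2.8
```

Call:
{"op": "move_arm", "data": {"motion": "-1 0 -0.005 0 0; -1 0 -0.01 0 0; -1 0 -0.01 0 0"}}

```text
time: 22.58
position: [0.5075, -0.1612, 0.0936]
tool_rot: [0.954, -0.095, 0.281, -0.037]
ft_force: [-0.8, -6.4, -3.3]
grip_width: 0.0006
grip_force: 2.8
```

Call:
{"op": "move_arm", "data": {"motion": "-1 0 -0.005 0 0; -1 0 -0.01 0 0; -1 0 -0.01 0 0"}}

```text
time: 22.83
position: [0.5079, -0.1592, 0.0938]
tool_rot: [0.954, -0.095, 0.281, -0.037]
ft_force: [-0.8, -5.3, -3.9]
grip_width: 0.0002
grip_force: 2.8
```

Call:
{"op": "move_arm", "data": {"motion": "-1 0 -0.005 0 0; -1 0 -0.01 0 0; -1 0 -0.01 0 0"}}

```text
time: 23.08
position: [0.5081, -0.1578, 0.094]
tool_rot: [0.954, -0.095, 0.28, -0.036]
ft_force: [-0.3, -6.7, -4.5]
grip_width: 0.0001
grip_force: 3.3
```

Call:
{"op": "move_arm", "data": {"motion": "-1 0 -0.005 0 0; -1 0 -0.01 0 0; -1 0 -0.01 0 0"}}

```text
time: 23.33
position: [0.5084, -0.1562, 0.0941]
tool_rot: [0.955, -0.095, 0.28, -0.036]
ft_force: [-0.5, -7.1, -5.5]
grip_width: 0.0003
grip_force: 3.7
```

Call:
{"op": "move_arm", "data": {"motion": "-1 0 -0.005 0 0; -1 0 -0.01 0 0; -1 0 -0.01 0 0"}}

```text
time: 23.58
position: [0.5086, -0.1546, 0.0942]
tool_rot: [0.955, -0.095, 0.28, -0.036]
ft_force: [-2.2, -7.9, -5.4]
grip_width: 0.0006
grip_force: 4.1
```

Call:
{"op": "move_arm", "data": {"motion": "-1 0 -0.005 0 0; -1 0 -0.01 0 0; -1 0 -0.01 0 0"}}

```text
time: 23.83
position: [0.5088, -0.1534, 0.0943]
tool_rot: [0.955, -0.096, 0.28, -0.035]
ft_force: [-1.9, -10.2, -7.2]
grip_width: 0.0005
grip_force: 5.0
```

Call:
{"op": "move_arm", "data": {"motion": "-1 0 -0.005 0 0; -1 0 -0.01 0 0; -1 0 -0.01 0 0"}}

```text
time: 24.08
position: [0.5089, -0.1531, 0.0943]
tool_rot: [0.955, -0.097, 0.279, -0.033]
ft_force: [-3.3, -13.0, -6.7]
grip_width: 0.0001
grip_force: 7.0
```

Call:
{"op": "move_arm", "data": {"motion": "-1 0 -0.005 0 0; -1 0 -0.01 0 0; -1 0 -0.015 0 0; -1 0 -0.015 0 0"}}

```text
time: 24.42
position: [0.509, -0.1528, 0.0944]
tool_rot: [0.955, -0.099, 0.278, -0.031]
ft_force: [-5.2, -20.1, -7.6]
grip_width: 0.0005
grip_force: 10.1
```

Call:
{"op": "move_arm", "data": {"motion": "-1 0 -0.005 0 0; -1 0 -0.01 0 0; -1 0 -0.015 0 0; -1 0 -0.015 0 0"}}

```text
time: 24.75
position: [0.509, -0.1525, 0.0944]
tool_rot: [0.955, -0.1, 0.277, -0.028]
ft_force: [-8.4, -26.0, -6.3]
grip_width: 0.0005
grip_force: 13.3
```

Solid at 27 N with no more movement. Backing off and withdrawing along the tool.

Call:
{"op": "move_arm", "data": {"motion": "-1 0 0.03 0 0; -1 0 0.06 0 0; -1 0 0.1 0 0; -1 0 0.14 0 0; -1 0 0.16 0 0; -1 0 0.16 -0.15 0; -1 0 0.16 -0.35 0; -1 0 0.16 -0.55 0; -1 0 0.16 -0.75 0; -1 0 0.16 -0.95 0; -1 0 0.16 -1 0; -1 0 0.16 -1 0"}}

```text
time: 25.75
position: [0.3961, -0.177, 0.2629]
tool_rot: [0.954, -0.093, 0.283, -0.036]
ft_force: [-0.2, -1.2, 0.7]
grip_width: 0.0002
grip_force: 0.0
```

```bash
python3 s.py;python3 - <<'E'
from g import *
st()
p,d=robot.camera("side");cv2.imwrite("pics/d.png",cv2.resize(p[200:360,200:413],(800,600))[:,:,::-1])
q,e=robot.camera("top");X=cloud("top",e);g=(X-C)@G
m=(q.min(-1)>200)&(abs(g[...,2]-.0725)<.006)&(abs(g[...,0]+.048)<.012)&(abs(g[...,1])<.13);L=g[m];print("shoe y",len(L),L[:,1].min(),L[:,1].max())
h=(X-D)@H;v,u=np.mgrid[:480,:640];h[(u<200)|(u>305)|(v<255)|(v>330)]=9
k=(q.max(-1)<60)&(abs(h[...,2]-.092)<.005);print("knob reg",k.sum(),np.median(h[k],0),h[k].min(0),h[k].max(0))
for z0,z1 in((.053,.062),(.062,.075)):
    k=(h[...,2]>z0)&(h[...,2]<z1)&(abs(h[...,0]-.03)<.03)&(abs(h[...,1])<.06)
    if k.any():print("ptr",z0,k.sum(),np.median(h[k],0),h[k].min(0),h[k].max(0))
cv2.imwrite("pics/e.png",cv2.resize(q[255:330,200:305],(800,571),interpolation=cv2.INTER_CUBIC)[:,:,::-1])
E
```

```text
{'time': np.float64(25.75), 'q': array([-1.047 ,  0.1024,  2.2033,  0.8233,  0.7173,  0.1127]), 'position': array([ 0.3961, -0.177 ,  0.2629]), 'ft_force': array([-0.232 , -1.2065,  0.6801])}
[[ 0.822 -0.156  0.547]
 [-0.197 -0.98   0.016]
 [ 0.534 -0.121 -0.837]]
t 25.75 gate-frame [-0.1514 -0.0085  0.2629] reg-frame [-0.1165 -0.3681  0.2629] F gate [-0.  -1.2  0.7] w 0.0002
shoe y 175 0.011702117640399128 0.09927484105572129
knob reg 140 [-0.02432697 -0.05935931  0.09263846] [-0.0412189  -0.07729516  0.0871746 ] [-0.00596519 -0.03873427  0.09687253]
ptr 0.053 239 [0.03137378 0.00319639 0.05456778] [ 3.92433026e-05 -5.95452094e-02  5.30014903e-02] [0.05936648 0.05974216 0.06199455]
ptr 0.062 76 [0.03486922 0.00700877 0.06476091] [ 0.00937569 -0.00417962  0.06201794] [0.05385642 0.02069369 0.07461096]
```

View pics/d.png

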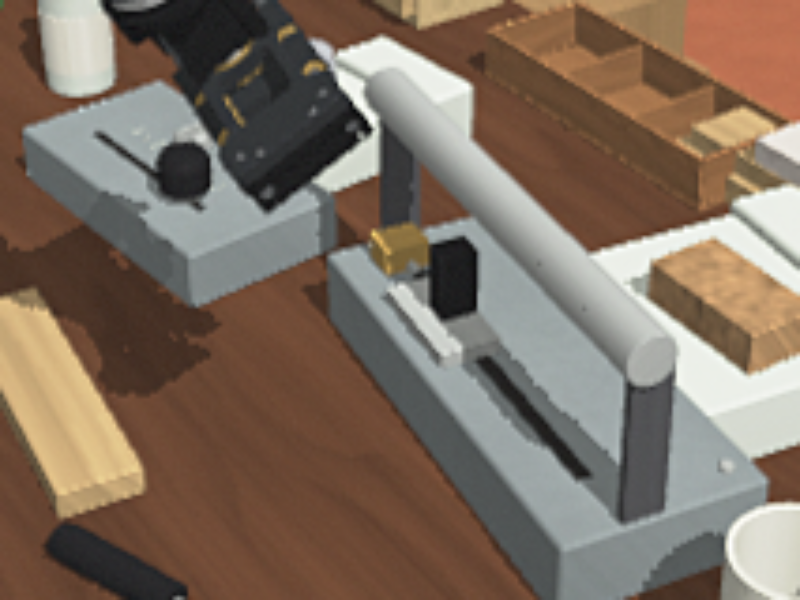

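View pics/e.png

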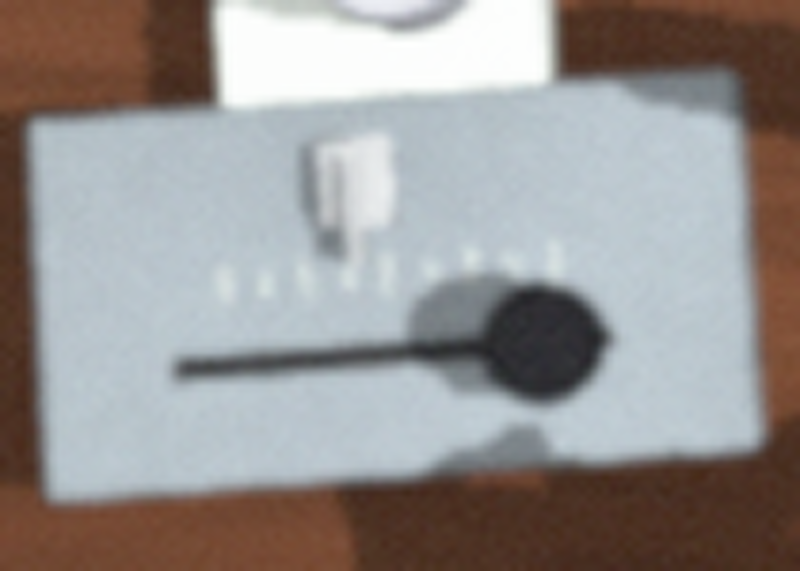

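The slide now sits hard against the stop, with the shoe's end at y = 0.099. The top crop shows the pointer clip from x = 313 to 395, with the fin's tip near (357,250) and the knob at (545,342). Next I'll measure the pointer's y accurately.

```bash
python3 - <<'E'
from g import *
# brightness rectified in reg frame at plane z, from top0 and side0
for n,z in(("top",.052),("top",.07),("side",.07)):
    p=np.load(n+"0.npz")["p"];gr=p.min(-1).astype(np.float32)
    xs=np.arange(.06,-.012,-.006);ys=np.arange(.03,-.021,-.002)
    pts=np.array([[proj(n,rw(x,y,z)) for y in ys] for x in xs],np.float32)
    im=cv2.remap(gr,pts[...,0],pts[...,1],cv2.INTER_LINEAR)
    print(n,z,"y mm",(ys*1000).round().astype(int))
    for x,r in zip(xs,im):print(round(x*1000),r.astype(int))
# knob by dark mask centroid in top view, ray at top height
p=np.load("top0.npz")["p"];m=(p.max(-1)<60).astype(np.uint8);m[:, :255]=0;m[:,286:]=0;m[:284]=0;m[314:]=0
m=cv2.morphologyEx(m,cv2.MORPH_OPEN,np.ones((5,5),np.uint8));M=cv2.moments(m,True);u,v=M["m10"]/M["m00"],M["m01"]/M["m00"]
print("knob",u,v,np.round(H.T@(ray("top",u,v,.085)-D),4))
E
```

```text
top 0.052 y mm [ 30  28  26  24  22  20  18  16  14  12  10   8   6   4   2   0  -2  -4
  -6  -8 -10 -12 -14 -16 -18 -20]
60 [170 169 168 167 166 167 168 169 169 172 173 172 172 174 174 173 173 172
 171 170 170 171 172 171 171 171]
54 [160 151 148 154 164 175 180 184 189 189 193 199 204 207 210 213 206 194
 182 174 172 172 172 172 172 173]
48 [153 139 132 150 174 195 192 191 195 208 212 215 218 220 222 221 216 199
 183 172 171 171 171 169 170 171]
42 [151 136 127 142 164 183 179 175 179 194 205 212 217 221 224 225 221 204
 187 175 173 171 170 171 171 173]
36 [149 134 126 140 164 179 178 172 178 192 204 212 218 222 225 227 226 214
 193 177 171 171 172 172 171 173]
30 [157 143 133 135 162 175 174 170 180 194 204 211 217 222 224 223 215 198
 183 177 175 173 173 173 173 173]
24 [170 162 151 140 149 153 156 156 173 190 203 206 207 208 208 205 195 182
 174 172 173 175 175 175 174 174]
18 [174 170 158 141 124 118 119 129 156 178 191 185 180 176 175 176 176 175
 174 174 174 175 176 177 178 177]
12 [185 181 174 165 155 150 147 149 165 182 189 187 179 179 182 187 186 182
 177 176 176 176 178 1
[... 2561 characters left out ...]
24 [150 151 151 151 151 150 149 149 149 152 156 161 165 168 167 164 158 158
 160 165 173 183 189 192 193 187]
18 [153 152 151 151 151 151 150 150 149 147 151 158 166 175 181 177 168 160
 158 161 166 175 187 194 197 201]
12 [153 152 152 152 152 151 151 150 150 150 149 149 153 159 166 170 171 168
 165 164 159 148 137 130 115  93]
6 [153 152 152 152 152 152 151 150 150 150 150 150 151 151 148 142 140 145
 149 149 147 143 118  89  55  37]
0 [154 153 153 153 153 153 153 153 153 153 152 151 151 151 152 154 153 147
 136 116  92  77  62  52  46  39]
-6 [159 161 161 160 156 154 155 155 154 154 153 152 151 152 155 162 171 172
 165 155 129  82  50  37  31  35]
knob 270.5 299.5 [-0.0239 -0.0588  0.085 ]
```

```bash
python3 - <<'E'
from g import *
st();P0=rw(-.019,-.059,.071);P1=P0-.12*A[:,2];print(P1,to(P1),to(P0))
E
```

```text
t 25.85 gate-frame [-0.1507 -0.0081  0.2603] reg-frame [-0.1158 -0.3679  0.2603] F gate [ 0.1 -0.5 -0. ] w 0.0004
[0.40152106 0.13681794 0.17154746] [-0.529 -1.484  0.416] [-0.529 -1.484  1.016]
```

Call:
{"op": "move_arm", "data": {"motion": "1 -0.05 -0.15 -0.1 -0.03; 1 -0.1 -0.3 -0.1 -0.07; 1 -0.16 -0.5 -0.1 -0.07; 1 -0.21 -0.65 -0.1 -0.07; 1 -0.26 -0.8 0 -0.07; 1 -0.3 -0.95 0 -0.07; 1 -0.3 -1 0 -0.07; 1 -0.3 -1 0 -0.07"}}

```text
time: 26.52
position: [0.3769, 0.0351, 0.251]
tool_rot: [0.959, 0.016, 0.281, -0.01]
ft_force: [-0.6, -0.4, -0.7]
grip_width: 0.0463
grip_force: 0.0
```

```bash
python3 s.py; python3 - <<'E'
from g import *
st();P0=rw(-.019,-.059,.071);P1=P0-.12*A[:,2];print(P1,to(P1),to(P0),np.round(H.T@A,3))
E
```

```text
{'time': np.float64(26.5167), 'q': array([-0.4112, -0.0044,  2.377 ,  0.7921,  0.3462,  0.431 ]), 'position': array([0.3769, 0.0351, 0.251 ]), 'ft_force': array([-0.5761, -0.4241, -0.6657])}
[[ 0.841  0.036  0.539]
 [ 0.024 -0.999  0.028]
 [ 0.54  -0.011 -0.842]]
t 26.52 gate-frame [-0.2039  0.198   0.251 ] reg-frame [-0.1176 -0.1551  0.251 ] F gate [-0.5 -0.5 -0.7] w 0.0463
[0.40227466 0.13579749 0.17200484] [-0.094 -0.494  0.415] [-0.094 -0.494  1.015] [[ 0.84  -0.049  0.54 ]
 [-0.047 -0.999 -0.018]
 [ 0.54  -0.011 -0.842]]
```

Call:
{"op": "move_arm", "data": {"motion": "1 -0.05 -0.15 0.1 0; 1 -0.09 -0.3 0.2 0; 1 -0.09 -0.45 0.3 0; 1 -0.09 -0.49 0.4 0; 1 -0.09 -0.49 0.55 0; 1 -0.09 -0.49 0.65 0; 1 -0.09 -0.49 0.65 0; 1 -0.09 -0.49 0.65 0"}}

```text
time: 27.18
position: [0.4135, 0.1061, 0.2023]
tool_rot: [0.955, 0.014, 0.297, -0.022]
ft_force: [0.5, -0.4, 0.1]
grip_width: 0.0865
grip_force: 0.0
```

```bash
python3 s.py; python3 - <<'E'
from g import *
st();P0=rw(-.019,-.059,.071);print(to(P0),np.round(H.T@A,3))
p,d=robot.camera("side");cv2.imwrite("pics/f.png",cv2.resize(p[180:340,170:383],(800,600))[:,:,::-1])
E
```

```text
{'time': np.float64(27.1833), 'q': array([-0.0837,  0.2469,  2.3811,  2.269 ,  0.129 , -0.786 ]), 'position': array([0.4135, 0.1061, 0.2023]), 'ft_force': array([ 0.474 , -0.3836,  0.141 ])}
[[ 0.824  0.041  0.566]
 [ 0.014 -0.999  0.051]
 [ 0.567 -0.034 -0.823]]
t 27.18 gate-frame [-0.179   0.2738  0.2023] reg-frame [-0.0751 -0.0874  0.2023] F gate [ 0.5 -0.3  0.1] w 0.0865
[-0.149 -0.132  0.7  ] [[ 0.822 -0.044  0.568]
 [-0.056 -0.998  0.003]
 [ 0.567 -0.034 -0.823]]
```

View pics/f.png

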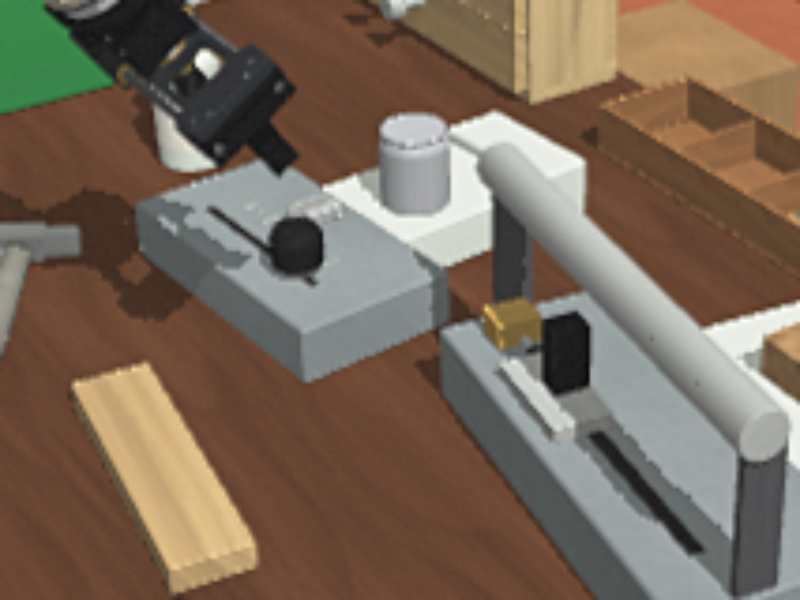

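Joint 5 is near its singularity, so the arm lags. I'll let it catch up at a stand-off first.

Call:
{"op": "move_arm", "data": {"motion": "1 -0.05 -0.06 0.1 0; 1 -0.1 -0.13 0.2 0; 1 -0.15 -0.13 0.3 0; 1 -0.15 -0.13 0.4 0; 1 -0.15 -0.13 0.4 0; 1 -0.15 -0.13 0.4 0; 1 -0.15 -0.13 0.4 0; 1 -0.15 -0.13 0.4 0; 1 -0.15 -0.13 0.4 0"}}

```text
time: 27.98
position: [0.4326, 0.1364, 0.1229]
tool_rot: [0.954, 0.015, 0.299, -0.023]
ft_force: [0.1, -0.4, 0.1]
grip_width: 0.0867
grip_force: 0.0
```

```bash
python3 s.py; python3 - <<'E'
from g import *
st();P0=rw(-.019,-.059,.071);print(to(P0),np.round(H.T@A,3))
E
```

```text
{'time': np.float64(27.9833), 'q': array([ 0.0361,  0.5593,  2.4079,  3.064 ,  0.4342, -1.4851]), 'position': array([0.4326, 0.1364, 0.1229]), 'ft_force': array([ 0.1499, -0.4076,  0.1392])}
[[ 0.821  0.042  0.569]
 [ 0.014 -0.998  0.053]
 [ 0.57  -0.035 -0.821]]
t 27.98 gate-frame [-0.1649  0.3068  0.1229] reg-frame [-0.0535 -0.0589  0.1229] F gate [ 0.2 -0.4  0.1] w 0.0867
[-0.007  0.002  0.312] [[ 0.82  -0.043  0.571]
 [-0.055 -0.998  0.005]
 [ 0.57  -0.035 -0.821]]
```

Call:
{"op": "move_arm", "data": {"motion": "1 0 0 0.1 0; 1 0 0 0.2 0; 1 0 0 0.28 0; 1 0 0 0.31 0; 1 0 0 0.31 0; 1 0 0 0.31 0"}}

```text
time: 28.48
position: [0.4675, 0.1399, 0.0719]
tool_rot: [0.954, 0.015, 0.298, -0.023]
ft_force: [0.6, 0.6, 0.7]
grip_width: 0.0869
grip_force: 0.0
```

Call:
{"op": "move_arm", "data": {"motion": "-1 0 0 0 0; -1 0 0 0 0; -1 0 0 0 0; -1 0 0 0 0; -1 0 0 0 0; -1 0 0 0 0; -1 0 0 0 0; -1 0 0 0 0; -1 0 0 0 0; -1 0 0 0 0", "newtons": 8}}

```text
time: 29.32
position: [0.4678, 0.1398, 0.0709]
tool_rot: [0.954, 0.015, 0.298, -0.023]
ft_force: [-0.7, -2.3, 0.6]
grip_width: 0.043
grip_force: 8.0
```

```bash
python3 - <<'E'
from g import *
st();print(o["grip_force"],"Freg",np.round(H.T@o["ft_force"],1));k=H.T@(t-.011*A[:,2]-D);print("grasp pt reg",k.round(4));print("move",to(t+H@[0,.0085-k[1],0]))
E
```

```text
t 29.32 gate-frame [-0.1307  0.3157  0.0709] reg-frame [-0.0182 -0.0585  0.0709] F gate [-0.4 -2.3  0.6] w 0.043
7.959789844826446 Freg [-0.9 -2.2  0.6]
grasp pt reg [-0.0244 -0.0585  0.08  ]
move [-0.019 -0.335  0.001]
```

Call:
{"op": "move_arm", "data": {"motion": "-1 0 -0.03 0 0; -1 0 -0.07 0 0; -1 -0.01 -0.11 0 0; -1 -0.01 -0.15 0 0; -1 -0.01 -0.19 0 0; -1 -0.01 -0.23 0 0; -1 -0.015 -0.27 0 0; -1 -0.02 -0.31 0 0; -1 -0.02 -0.335 0 0; -1 -0.02 -0.335 0 0; -1 -0.02 -0.335 0 0"}}

```text
time: 30.23
position: [0.4618, 0.2078, 0.071]
tool_rot: [0.954, 0.016, 0.298, -0.024]
ft_force: [1.7, 3.5, -2.6]
grip_width: 0.0429
grip_force: 8.0
```

```bash
python3 - <<'E'
from g import *
st();k=H.T@(t-.011*A[:,2]-D);print("grasp pt reg",k.round(4),o["grip_force"])
E
```

```text
t 30.23 gate-frame [-0.1473  0.3819  0.071 ] reg-frame [-0.0183  0.0098  0.071 ] F gate [ 1.1  3.7 -2.6] w 0.0429
grasp pt reg [-0.0246  0.0097  0.08  ] 8.03373834452941
```

Call:
{"op": "move_arm", "data": {"motion": "1 0 0 0 0; 1 0 0 0 0; 1 0 0 0 0; 1 0 0 0 0; 1 0 0 0 0; 1 0 0 0 0; 1 0 0 0 0; 1 0 0 0 0"}}

```text
time: 30.9
position: [0.4617, 0.2067, 0.071]
tool_rot: [0.954, 0.015, 0.298, -0.023]
ft_force: [-0.1, 0.2, -0.3]
grip_width: 0.0846
grip_force: 0.0
```

Call:
{"op": "move_arm", "data": {"motion": "1 0 0 -0.1 0; 1 0 0 -0.2 0; 1 0 0 -0.3 0; 1 0 0 -0.4 0; 1 0 0 -0.5 0; 1 0 0 -0.5 0; 1 0 0 -0.5 0"}}

```text
time: 31.48
position: [0.4049, 0.2017, 0.1541]
tool_rot: [0.954, 0.015, 0.299, -0.023]
ft_force: [-0.1, 1.0, 0.2]
grip_width: 0.087
grip_force: 0.0
```

```bash
cat > k.py <<'E'
from g import *
st()
q,e=robot.camera("top");s,_=robot.camera("side")
X=cloud("top",e);h=(X-D)@H;v,u=np.mgrid[:480,:640];ok=(u>200)&(u<305)&(v>255)&(v<330)
k=ok&(q.max(-1)<60)&(abs(h[...,2]-.092)<.006)&(abs(h[...,0]+.025)<.03);L=h[k];print("knob",len(L),L.mean(0),(L.min(0)+L.max(0))/2)
b=np.hstack([cv2.resize(q[260:330,200:270],(400,400),interpolation=cv2.INTER_CUBIC),cv2.resize(s[205:275,205:275],(400,400),interpolation=cv2.INTER_CUBIC)])
cv2.imwrite("pics/k.png",b[:,:,::-1])
g=(X-C)@G
m=(q.min(-1)>200)&(abs(g[...,2]-.0725)<.006)&(abs(g[...,0]+.048)<.012)&(abs(g[...,1])<.13);L=g[m];print("shoe y",len(L),L[:,1].min(),L[:,1].max())
E
python3 k.py
```

```text
t 31.48 gate-frame [-0.2025  0.3669  0.1541] reg-frame [-0.0755  0.0085  0.1541] F gate [-0.2  1.   0.2] w 0.087
knob 149 [-0.02373501  0.0091767   0.09267274] [-0.02385295  0.01041233  0.09199966]
shoe y 168 0.011874405352310036 0.0992638472730667
```

View pics/k.png

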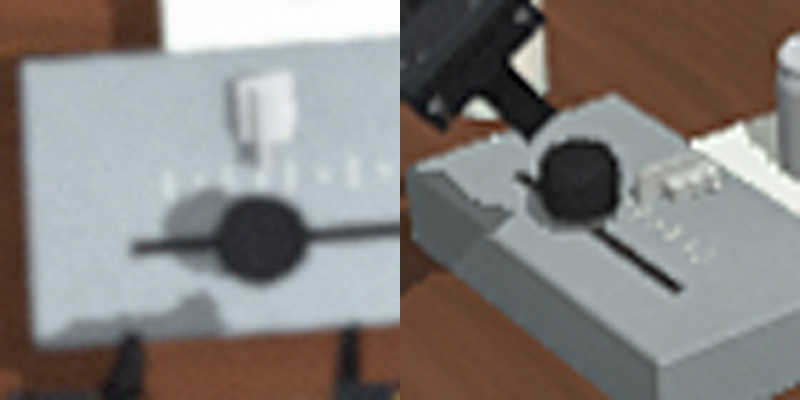

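```bash
python3 - <<'E'
from g import *
for z in(.05,.06,.07):print(z,np.round(H.T@(ray("top",245.2-.4,284.5,z)-D),4),np.round(H.T@(ray("side",247.2,237.4,z)-D),4))
q,_=robot.camera("top");s,_=robot.camera("side")
for n,p in(("top",q),("side",s)):
    gr=p.min(-1).astype(np.float32);ys=np.arange(.026,-.012,-.002)
    for z in(.052,.06,.07):
        for x in(.028,.02,.016,.012):
            pts=np.array([[proj(n,rw(x,y,z)) for y in ys]],np.float32)
            print(n,z,x,cv2.remap(gr,pts[...,0],pts[...,1],cv2.INTER_LINEAR)[0].astype(int))
print((ys*1000).round())
# knob in side view: dark blob centroid -> ray at knob mid height
m=(s.max(-1)<60).astype(np.uint8);m[:,:226]=0;m[:,246:]=0;m[:228]=0;m[246:]=0
M=cv2.moments(m,True);u,v=M["m10"]/M["m00"],M["m01"]/M["m00"];print("side knob",u,v,M["m00"],np.round(H.T@(ray("side",u,v,.078)-D),4))
E
```

```text
0.05 [0.0225 0.0141 0.05  ] [0.0213 0.0184 0.05  ]
0.06 [0.0222 0.0124 0.06  ] [0.0122 0.003  0.06  ]
0.07 [0.022  0.0107 0.07  ] [ 0.0031 -0.0125  0.07  ]
top 0.052 0.028 [143 144 167 179 180 171 184 199 211 217 221 224 227 224 215 201 186 180
 178]
top 0.052 0.02 [160 144 130 124 125 137 164 185 198 194 190 186 183 184 182 179 177 178
 179]
top 0.052 0.016 [162 145 128 123 125 135 159 181 192 189 181 179 181 182 182 181 176 179
 180]
top 0.052 0.012 [176 166 160 155 151 153 168 187 195 191 183 184 188 195 191 186 182 180
 180]
top 0.06 0.028 [148 143 150 173 180 178 172 189 203 213 218 222 226 227 223 210 195 181
 179]
top 0.06 0.02 [171 156 140 128 123 129 145 172 191 197 193 189 186 184 184 181 178 177
 178]
top 0.06 0.016 [174 157 140 126 122 127 142 166 188 191 186 177 179 181 182 182 179 177
 180]
top 0.06 0.012 [184 172 163 157 152 149 156 174 193 193 188 181 185 191 193 189 184 181
 180]
top 0.07 0.028 [163 145 142 153 176 181 177 175 192 206 214 219 223 227 227 223 207 192
 181]
top 0.07 0.02 [177 170 153 139 128 123 131 150 177 195 197 194 190 187 186 185 181 178
 177]
top
[... 801 characters left out ...]
 148 154 156 159 160 161 162 161 156 150 139
 128]
side 0.06 0.012 [ 98 116 138 153 155 158 153 140 128 130 142 154 157 160 163 164 164 162
 153]
side 0.07 0.028 [152 152 151 150 149 148 148 149 153 158 164 169 173 170 165 161 160 167
 173]
side 0.07 0.02 [152 152 153 153 153 152 151 152 155 161 171 180 183 178 170 164 162 164
 171]
side 0.07 0.016 [157 156 155 154 153 153 152 151 153 156 164 173 176 175 169 161 158 154
 157]
side 0.07 0.012 [137 145 147 155 155 153 153 152 152 151 154 160 167 172 171 167 163 161
 158]
[ 26.  24.  22.  20.  18.  16.  14.  12.  10.   8.   6.   4.   2.   0.
  -2.  -4.  -6.  -8. -10.]
side knob 235.4858757062147 236.3728813559322 177.0 [-0.028   0.0032  0.078 ]
```

Both views agree: the knob and the fin are level within about 1 mm (top 9.2 against about 8.5 mm, side about 3 mm for each). The gate's shoe hasn't moved and the gripper is clear of everything.

```bash
python3 -c "
from rig import robot
print(robot.hand_in())"
```

```text
the job is handed in; nothing more can be done
None
```

The job is handed in: the gate slide is pressed solid against the stop (27 N push), the regulator knob is level with the pointer to about 1 mm by both cameras, and the gripper has let go; I didn't re-measure the cork block, tin, glue bottle and mug, but I did not touch them.

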